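# Face the pulled-out plaster tub in its roller bay

## Robot

A 6-joint arm with a two-finger parallel gripper is mounted at the origin on the work surface. World frame = base frame: x ahead of the robot, y to its left, z up, the work surface at z = 0. Lengths are in mm, angles in rad, forces in N, time in s.
With the tool pointing down it reaches from about 275 to 1000 mm from the base axis. Payload 8.4 kg.
Tool frame: the origin (TCP) lies at the very end of the fingers, on their centre line; the grasp point (between the pads) lies 19 mm behind it; z points along the fingers, x is the direction in which the jaws open and shut, and the axes are right-handed (so a half turn about z gives the same grasp; the last joint's range is limited). The gripper opens to 85 mm and grips with 20 to 120 N. Pads are 22 mm wide; open, the fingers measure 114 mm over their backs; the gripper's body (76 mm by 85 mm) begins 54 mm behind the grasp point. The pads swing forward as they close: fully open they stand 13 mm farther back than shut.
Start: joints at [1.169, 0.353, 1.633, -0, 1.155, -0.002], TCP at [243.27, 575.715, 231.281] pointing down, gripper open.
Joint ranges: [-2.63, 2.63], [-0.92, 2.1], [0.06, 2.66], [-1.3, 4.44], [0, 2.69], [-3.02, 3.02]. Speed limits (rad/s): [2.22, 2.22, 2.79, 3.14, 3.14, 3.14].

## Interface

Orientations are given as [roll, pitch, yaw] about the fixed x, y, z axes, in that order (R = Rz(yaw) Ry(pitch) Rx(roll)).
In Python, from rig import r gives the robot as it stands. The module is installed in compiled form; this text tells all that it offers.
- The arm moves only by the tool apply_moves, never from a script. Its argument "targets" is a list that holds one entry, the list of rows, each a list of 7 numbers: the gripper's target within -1 to 1 (fully open at 1, half-way at 0, shut at -1), then the shift along the tool's x, y, z in cm, then the turn, a rotation vector about the tool's x, y, z in degrees. A call has 1 to 8 rows; each row is the pose to reach, as a shift and turn from the pose measured when the call began, along the tool's axes at that moment; what a row does not reach only later rows make up. A row lasts 1/10 s, in which the tool goes at most 50 mm and 8.59 degrees, less where a joint would pass 70% of its speed; a pose out of reach is approached as far as the arm can. A call with a gripper value outside its range is refused whole. The fingers move at their own pace and stop on an object; "newtons" is the grip in N (left out, the last holds). Time passes only in rows, so rows that repeat a pose let the fingers close. It gives the time, the measured TCP pose, the force and the opening at its end, in the units of the state.
- r.sense(): the state, without advancing time (a new reading comes with each control period).
- r.grab_frame(name): name is "scene" or "side" or "wrist"; returns a dict with "pixels" (384x512x3 uint8, red, green, blue), "fov_y" (degrees; the focal length in pixels is half the picture's height over the tangent of half this angle, whatever the lens; pixels are square), "cx", "cy" (the principal point, pixels), "R" (3x3) and "t" (3): a world point X has camera coordinates R X + t; the wrist camera has in their place "mount" (4x4, takes a point from camera to tool coordinates, whose origin is the TCP and whose axes are the tool frame's). Camera axes: x right, y down, z forward; pixel columns grow to the right and rows downward; lengths in mm; the calibration is good to about 2 mm. A picture is of the moment at which its call begins: read the wrist's pose just before it. There is no depth.
- r.sign_off(): hands the job in, once; it reports no verdict.
The state is a dict: "clock": time; "qpos": joint angles; "qvel": joint speeds; "joint_efforts": joint torques, N m; "eef_pos": TCP position; "tcp_rot": TCP orientation; "contact_force": force on the tool from outside, world axes, zero at the start; "wrist_torque": the same for the moment, N m; "opening": opening from 0.0 (shut) to 1.0 (fully open).
Only numpy, scipy, OpenCV 4.12 (cv2) and the standard library are available. Lean on these libraries where they do the work, as an engineer would, in place of code of your own. Each camera call takes 0.05 s, during which the arm holds its last target. There are 200 camera calls.

## Task

One tub on the roller rack has been pulled forward out of the middle bay and its label is turned away. First push it gently back with a fingertip until you feel it bear firmly on both rollers, wherever the adjustable roller stop is set, and centred in the bay; then, keeping it lightly pressed against the rollers, roll it by its edge until its label faces squarely to the front like its two neighbours. Never press hard on the tub or knock it over, leave the neighbours and the other things on the rack alone, and take the hand away at the end.

Things in the scene. Friction and masses are not known exactly. Their poses are not given: they have to be found in the camera images.
- tub: The loose white plastic tub to be faced: a plain upright cylinder, 100 mm in diameter, 80 mm high, 0.28 to 0.52 kg, too wide to grip. Origin: centre of its underside; z up along its axis; x points out through the middle of its label. It starts 45 to 65 mm in front of bay, up to 15 mm aside, label 57 to 180 degrees off the front. Sliding it takes 2 to 5 N; over 20 N dents it.
- tub_label (a point): Middle of the tub's label, on its wall: 50 mm from the axis, 40 mm above the underside; axes as the tub's. The label is kraft paper, 50 mm wide and 42 mm high; a 12 mm wide kraft seal strip runs up from it over the edge of the lid and 34 mm inwards on the top.
- bay (a point): Middle of the middle bay, on top of the rack's board. x points to the front: level, out of the open side of the rack, away from the robot; y along the row of bays, z up. The roller stop is set differently each time and its setting is not given: a tub bearing on both rollers has its axis at y = 0 and x anywhere from -15 to +15 mm here. Only friction then keeps it there.
- stop: Guide strip of the middle bay's adjustable roller stop, fixed to the board; origin at bay. Its clamped carriage (holds at 20 N) has two upright, freely turning rubber rollers, 28 mm in diameter, 49 mm high (pins 56 mm), 32 mm behind the axis of the tub that bears on them, at y = +55.4 and -55.4 mm. A press of 9 N seats the tub; it turns in place when its front is dragged sideways under 5 to 9 N.
- rack: Fixed plywood rack with three bays. Origin on the table 12 mm below bay, same axes. Board 12 mm thick, from x = -125 to +140 mm, 430 mm long in y; a rail stands 50 mm above it along its rear edge (x = -123 to -111 mm). In front of the middle bay the board is empty.
- tub_left: Loose neighbour tub of the same shape and size, standing in the next bay 140 mm to the +y side of bay, its label already to the front. Origin: centre of its underside. To be left alone.
- tub_right: The same, 140 mm to the -y side of bay. To be left alone.
- jar: Bystander: small amber glass jar with a white cap, 44 mm wide, 60 mm high, standing on the rack's board in front of the left (+y) neighbour, about x = 110 mm, y = 175 mm from bay. Origin: centre of its underside. To be left alone.
- scraper: Bystander: small steel block, 60 x 25 x 20 mm, lying on the rack's board in front of the right (-y) neighbour, about x = 105 mm, y = -165 mm from bay. Origin: centre of its underside. To be left alone.
Mind the look-alikes: they are no part of the job. Leave any pink or turquoise look-alike of the tub alone.

How it is judged (in metres and radians):
On the way, in this order (a step that is already met when the one before it is completed fails the run):
1. the tub is pushed home: centred in the bay (within 5 mm) and bearing on the rollers with over 4 N (y of tub in the frame of bay between -0.005 and 0.005 m and angle between tub's own z axis and vertical below 0.04 rad and contact force between stop and tub above 4 N), for 0.2 s.
2. still centred and bearing on the rollers (over 1 N), it is rolled until its label faces the front (within 0.15 rad) (y of tub in the frame of bay between -0.005 and 0.005 m and angle between tub's own z axis and vertical below 0.04 rad and contact force between stop and tub above 1 N and angle between the x axis of tub and the x axis of bay, either way round below 0.15 rad and x of tub_label in the frame of bay above 0.02 m), for 0.1 s.
At the end, for the whole second after the job is handed in: The tub stands upright on the board, at rest and untouched, its axis within 5 mm of the middle line of the bay and within 19 mm before or behind the bay point (the range of the stop), the middle of its label within 0.15 rad (8.5 degrees) of straight to the front (y of tub in the frame of bay between -0.005 and 0.005 m and angle between tub's own z axis and vertical below 0.04 rad and angle between the x axis of tub and the x axis of bay, either way round below 0.15 rad and x of tub_label in the frame of bay above 0.02 m and x of tub in the frame of bay between -0.019 and 0.019 m and z of tub in the frame of bay below 0.004 m and linear speed of tub below 0.01 m/s and angular speed of tub below 0.05 rad/s and contact force between the fingers and tub below 0.05 N).
It fails at once if the robot presses on the tub with more than 20 N (contact force between any of the fingers, the arm and tub above 20 N).
It fails at once if the tub is tipped (more than 0.2 rad) (angle between tub's own z axis and vertical above 0.2 rad).
It fails at once if a neighbour tub or another thing on the rack is moved by more than 15 mm (distance of any of tub_left, tub_right, jar, scraper from where it was at the start of the episode above 0.015 m).
It also fails if it takes over 72 s, if anything falls off the work surface, if the arm or the gripper's body presses on something with over 40 N, if the wrist force passes 120 N, or if a joint passes its speed limit or range.

## Working session

There is one attempt and no reset: what is moved stays moved. The work goes in short steps, Python scripts to look and compute and a tool call to move; the robot and the scene stay as the last step left them, time stands still between calls to the robot, and variables do not carry over. Pictures are saved under pics/ and viewed, about 8 in all and at most 12, crops included, and the job is handed in when it is done.

Besides the shell and the picture viewer there is one more tool, called after "Emit:" as name([rows], argument=value, ...), one row to a line, values as JSON. apply_moves: Moves the arm, as the interface text tells. Its arguments: {"type":"object","properties":{"targets":{"type":"array"},"newtons":{"type":"number"}},"required":["targets"]}

```bash
mkdir -p pics; ls
python3 - <<'E'
from rig import r
import cv2, numpy as np
s=r.sense()
print({k:np.round(v,3).tolist() for k,v in s.items()})
for n in ("scene","side"):
    f=r.grab_frame(n)
    np.savez(f"{n}0.npz",**f)
    print(n,f["fov_y"],f["cx"],f["cy"],np.round(f["R"],3).tolist(),np.round(f["t"],1).tolist())
    cv2.imwrite(f"pics/{n}0.png",f["pixels"][:,:,::-1])
E
```

```text
pics
{'clock': 0.0, 'qpos': [1.169, 0.354, 1.634, 0.0, 1.155, -0.002], 'qvel': [0.001, 0.001, 0.0, 0.002, 0.001, 0.001], 'joint_efforts': [-0.001, -60.526, -34.207, -0.0, 0.01, 0.0], 'eef_pos': [243.068, 575.26, 230.554], 'tcp_rot': [-3.142, 0.001, 1.171], 'contact_force': [-0.062, -0.833, 0.34], 'wrist_torque': [-0.027, 0.04, -0.05], 'opening': 0.999}
scene 53.51401200772024 269.07775298385894 189.72756245831454 [[-0.075, 0.997, -0.015], [0.625, 0.035, -0.78], [-0.777, -0.068, -0.626]] [21.0, -370.8, 1528.1]
side 44.20058853144713 251.8578153640707 195.2593396654524 [[0.978, -0.21, 0.005], [-0.151, -0.721, -0.677], [0.146, 0.661, -0.736]] [-613.7, 190.7, 964.3]
```

View pics/scene0.png

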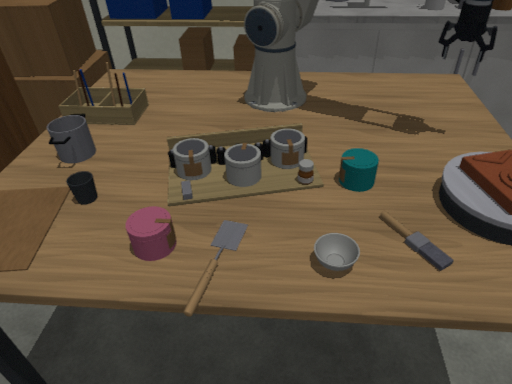

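View pics/side0.png

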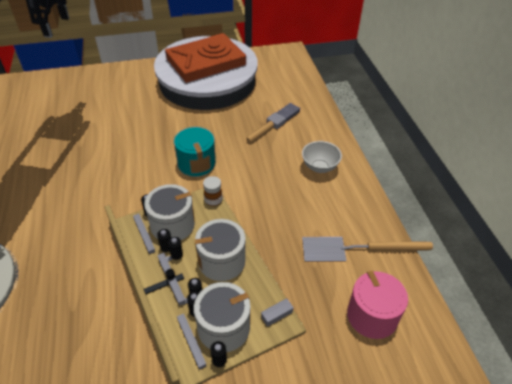

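The scene view shows the loose tub at about (243,164), between white neighbours at (192,158) and (288,147). Things it could be confused with are the pink tub (152,233), the turquoise tub (358,170) and the grey bowl (335,253). The jar at (306,172) and the scraper at (187,188) fit the description, so I choose the tub at (243,164). In the side view it's at (220,250), with its seal strip at (203,240).

Run:
```python
import cv2, numpy as np
a=np.load("scene0.npz")["pixels"][115:210,155:335,::-1]
b=np.load("side0.npz")["pixels"][165:384,95:315,::-1]
cv2.imwrite("pics/c1.png",cv2.resize(a,None,fx=4.4,fy=4.4,interpolation=cv2.INTER_CUBIC))
cv2.imwrite("pics/c2.png",cv2.resize(b,None,fx=2.7,fy=2.7,interpolation=cv2.INTER_CUBIC))
```

```text
(no output)
```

View pics/c1.png

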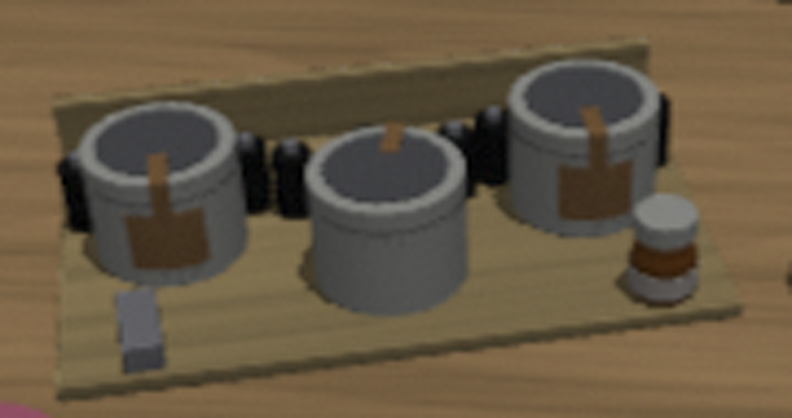

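View pics/c2.png

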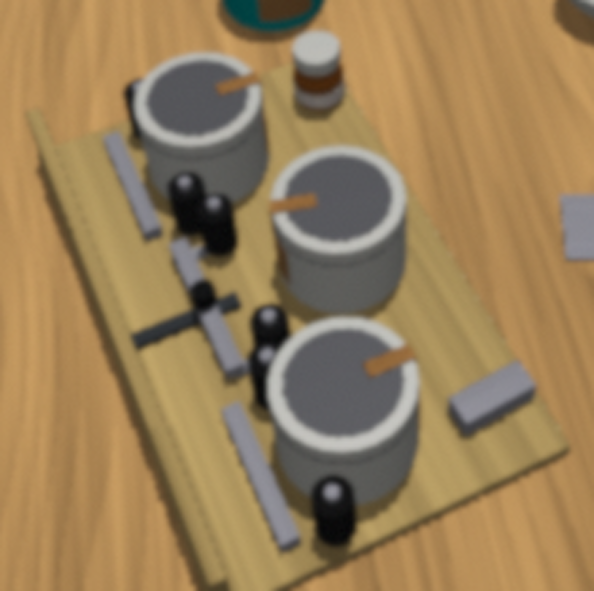

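The close crops settle it. The middle tub shows no label to the front, and its seal strip points to the rear (side crop (295,203), scene crop (392,137)), so it needs roughly a half turn. Next I'll locate the lids.

```bash
cat > h.py <<'E'
import numpy as np, cv2
from scipy.optimize import least_squares
from scipy.spatial.transform import Rotation as Ro
def K(f): 
    F=192/np.tan(np.radians(float(f["fov_y"]))/2); return F,float(f["cx"]),float(f["cy"])
def cam(f,s=None):
    "camera->world rotation and centre"
    if "mount" in f:
        M=np.array(f["mount"]); Rt=Ro.from_euler("xyz",s["tcp_rot"]).as_matrix()
        return Rt@M[:3,:3], Rt@M[:3,3]+s["eef_pos"]
    R=np.array(f["R"]); return R.T, -R.T@np.array(f["t"])
def cast(f,uv,z,s=None):
    F,cx,cy=K(f); uv=np.atleast_2d(uv).astype(float)
    A,c=cam(f,s); d=np.c_[(uv[:,0]-cx)/F,(uv[:,1]-cy)/F,np.ones(len(uv))]@A.T
    return c+d*((z-c[2])/d[:,2])[:,None]
def circ(p):
    g=lambda q:np.hypot(p[:,0]-q[0],p[:,1]-q[1])-q[2]
    return least_squares(g,[*p[:,:2].mean(0),45],loss="soft_l1",f_scale=1.5)
def lids(f,box,s=None,lo=60,hi=135,zl=92,amin=150):
    x0,y0,x1,y1=box; im=cv2.cvtColor(np.ascontiguousarray(f["pixels"]),cv2.COLOR_RGB2HSV)
    m=((im[...,1]<60)&(im[...,2]>lo)&(im[...,2]<hi)).astype(np.uint8); k=np.zeros_like(m);k[y0:y1,x0:x1]=1;m*=k
    m=cv2.morphologyEx(m,cv2.MORPH_OPEN,np.ones((3,3)))
    for c in cv2.findContours(m,0,cv2.CHAIN_APPROX_NONE)[0]:
        if cv2.contourArea(c)<amin: continue
        h=cv2.convexHull(c)[:,0]; p=cast(f,h,zl,s); q=circ(p)
        print("px",c[:,0].mean(0).round(1),"area",cv2.contourArea(c),"circle",q.x.round(1),"rms",np.sqrt(np.mean(q.fun**2)).round(2))
    return m
E
python3 - <<'E'
from h import *
for n,b in (("scene",(155,115,335,210)),("side",(95,165,315,384))):
    f=np.load(n+"0.npz"); im=cv2.cvtColor(f["pixels"],cv2.COLOR_RGB2HSV)
    pts=[(243,154),(243,180),(192,150)] if n=="scene" else [(220,240),(223,270),(220,300)]
    print(n,[im[v,u].tolist() for u,v in pts]); lids(f,b)
f=np.load("scene0.npz")
# rack board front corners (z=12), rail top corners (z=62), from crop
c=lambda u,v:(155+u/4.4,115+v/4.4)
print("front",cast(f,[c(60,388),c(740,308)],12).round(0).tolist(),"rail",cast(f,[c(55,104),c(647,42)],62).round(0).tolist())
import rig; s=rig.r.sense(); fw=rig.r.grab_frame("wrist"); print(fw["fov_y"],fw["cx"],fw["cy"],np.round(fw["mount"],2).tolist()); A,cc=cam(fw,s); print(cc,A[:,2])
E
```

```text
scene [[120, 8, 66], [30, 6, 80], [15, 88, 90]]
px [242.7 163.6] area 1280.5 circle [598.5 -38.3  89.9] rms 9.74
px [190.3 166.5] area 1419.0 circle [ 623.9 -210.4  134.4] rms 24.22
px [290.4 151. ] area 1278.5 circle [515.1  98.  105.5] rms 10.79
side [[120, 11, 93], [30, 8, 93], [120, 13, 97]]
px [223.6 335. ] area 758.0 circle [ 524.  -245.2   44.4] rms 0.81
px [222.7 305.6] area 1209.5 circle [ 528.3 -204.3   38.9] rms 0.2
px [222.4 264.3] area 884.0 circle [ 544.7 -106.6   46.3] rms 1.89
px [218.2 238.2] area 846.0 circle [550.1 -54.2  39. ] rms 0.37
px [170.9 225.2] area 781.0 circle [460.5   9.5  50.1] rms 3.74
px [168.9 200.5] area 686.0 circle [458.   66.6  38.9] rms 0.38
front [[678.0, -237.0, 12.0], [577.0, 173.0, 12.0]] rail [[436.0, -301.0, 62.0], [328.0, 111.0, 62.0]]
69.13077266612581 258.77338530327586 195.19082076321075 [[1.0, -0.0, -0.0, -0.46], [0.0, 0.95, 0.31, -80.14], [0.0, -0.31, 0.95, -141.63], [0.0, 0.0, 0.0, 1.0]]
[169.1984236  606.25580351 372.25721281] [ 0.28822713 -0.12421994 -0.94947066]
```

Emit:
apply_moves([
  [[-1, -46, 52.7, -7, 0, 0, 142.6], [-1, -46, 52.7, -7, 0, 0, 142.6], [-1, -46, 52.7, -7, 0, 0, 142.6], [-1, -46, 52.7, -7, 0, 0, 142.6], [-1, -46, 52.7, -7, 0, 0, 142.6], [-1, -46, 52.7, -7, 0, 0, 142.6], [-1, -46, 52.7, -7, 0, 0, 142.6], [-1, -46, 52.7, -7, 0, 0, 142.6]],
], newtons=40)

```text
clock: 0.95
eef_pos: [417.9, 216.0, 271.3]
tcp_rot: [3.141, -0.0, -0.035]
contact_force: [0.0, 0.7, 0.6]
opening: 0.004
```

Emit:
apply_moves([
  [[-1, 14.2, 26.5, -2.9, 0, 0, 73.5], [-1, 14.2, 26.5, -2.9, 0, 0, 73.5], [-1, 14.2, 26.5, -2.9, 0, 0, 73.5], [-1, 14.2, 26.5, -2.9, 0, 0, 73.5], [-1, 14.2, 26.5, -2.9, 0, 0, 73.5], [-1, 14.2, 26.5, -2.9, 0, 0, 73.5], [-1, 14.2, 26.5, -2.9, 0, 0, 73.5], [-1, 14.2, 26.5, -2.9, 0, 0, 73.5]],
])

```text
clock: 1.75
eef_pos: [551.0, -55.8, 300.2]
tcp_rot: [3.141, -0.001, -1.238]
contact_force: [-0.2, 0.6, 0.4]
opening: 0.001
```

Emit:
apply_moves([
  [[-1, 0, 0, 0, 0, 0, 4], [-1, 0, 0, 0, 0, 0, 4], [-1, 0, 0, 0, 0, 0, 4]],
])

```text
clock: 2.05
eef_pos: [550.8, -55.7, 300.0]
tcp_rot: [3.141, -0.0, -1.305]
contact_force: [-0.2, 0.7, 0.4]
opening: 0.002
```

Run:
```python
from h import *; from rig import r; import pickle
s=r.sense(); f=r.grab_frame("wrist"); pickle.dump((s,f),open("w1.pkl","wb"))
print(s["eef_pos"],s["tcp_rot"],s["qpos"])
cv2.imwrite("pics/w1.png",f["pixels"][:,:,::-1]); lids(f,(0,0,512,384),s,amin=800)
```

```text
[550.80807635 -55.74745132 300.00353295] [ 3.14107111e+00 -4.36398188e-04 -1.30542082e+00] [-1.03207947e-01  1.81396734e-01  1.70730442e+00 -6.26315783e-04
  1.25322084e+00  1.20240866e+00]
px [364.1 208.9] area 1351.5 circle [ 528.1 -206.4   39. ] rms 0.57
px [153.6 208.3] area 2233.0 circle [458.2  64.5  39.2] rms 0.23
px [333.9 208.7] area 1350.5 circle [ 528.5 -184.    54. ] rms 4.41
px [263.5 179.1] area 2752.0 circle [547.3 -61.1  43.2] rms 2.22
```

View pics/w1.png

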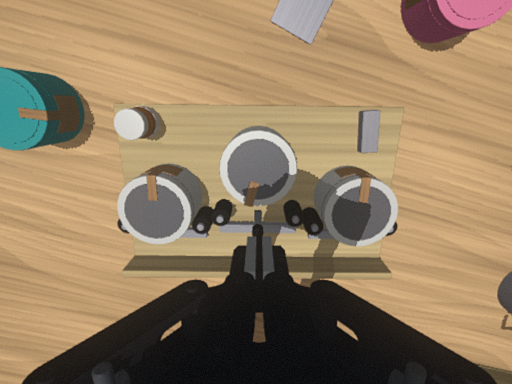

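The wrist view shows the three lids at (153,208), (258,167) and (362,208). The middle strip at (250,193) points to the rear and slightly to one side. The neighbours' strips, at (152,187) and (365,187), point to the front (up in the image), and the middle bay's roller tops are at (223,212) and (293,213).

```bash
cat >> h.py <<'E'
def tub(f,s,uv,z=92,R0=55):
    "fit rim (outer white ring edge) near pixel uv and strip direction"
    im=cv2.cvtColor(np.ascontiguousarray(f["pixels"]),cv2.COLOR_RGB2HSV).astype(int)
    c0=cast(f,uv,z,s)[0]
    V,U=np.mgrid[:384,:512]; P=cast(f,np.c_[U.ravel(),V.ravel()],z,s)
    near=np.hypot(*(P[:,:2]-c0[:2]).T).reshape(384,512)<R0+8
    rim=(near&(im[...,1]<45)&(im[...,2]>140)).astype(np.uint8)
    pts=np.argwhere(rim)[:,::-1]; p=cast(f,pts,z,s)
    q=circ(p).x                                   # mid-ring circle
    d=np.hypot(*(p[:,:2]-q[:2]).T)
    k=near&(im[...,0]<22)&(im[...,1]>90)
    kp=P[k.ravel()]; r=np.hypot(*(kp[:,:2]-q[:2]).T); kp=kp[(r<44)&(r>14)]
    m=kp[:,:2].mean(0)-q[:2]
    return q, np.degrees(np.arctan2(m[1],m[0])), np.hypot(*m), len(kp), len(p)
E
python3 - <<'E'
from h import *; import pickle
s,f=pickle.load(open("w1.pkl","rb"))
T={}
for n,uv in (("L",(153,208)),("M",(258,167)),("R",(362,208))):
    T[n]=tub(f,s,uv); print(n,[np.round(v,1) for v in T[n]])
L,R,M=T["L"][0][:2],T["R"][0][:2],T["M"][0][:2]
print("dist",np.hypot(*(L-R)),"yaw of bay x",np.degrees(np.arctan2(*(L-R)[::-1]))-90)
y=(L-R)/np.hypot(*(L-R)); x=np.array([y[1],-y[0]]); b=(L+R)/2
print("bay",b,"tub in bay",(M-b)@x,(M-b)@y)
P=cast(f,[(223,212),(293,213)],68,s)[:,:2]; print("rollers in bay",(P-b)@x,(P-b)@y)
P=cast(f,[(114,104),(404,107)],12,s)[:,:2]; print("front corners",P,(P-b)@x,(P-b)@y)
E
```

```text
L [array([458.2,  64.1,  45. ]), np.float64(14.4), np.float64(30.3), np.int64(182), np.int64(1462)]
M [array([550.1, -55.7,  44.8]), np.float64(179.4), np.float64(30.3), np.int64(165), np.int64(1280)]
R [array([ 528.2, -205.6,   44.9]), np.float64(13.4), np.float64(29.9), np.int64(181), np.int64(874)]
dist 278.58603125016106 yaw of bay x 14.544157775494355
bay [493.22093442 -70.77406196] tub in bay 58.85780127982687 0.2550944843443832
rollers in bay [ -9.69416497 -10.16827927] [ 49.83765268 -51.11819429]
front corners [[ 571.8500948   168.47530826]
 [ 679.26641326 -243.33450883]] [136.19119701 136.7491086 ] [ 211.83664431 -213.75151302]
```

Emit:
apply_moves([
  [[-1, 0.1, -5, 0, -4, 0, 0.7], [-1, 0.1, -7.6, 0, -8, 0, 0.7], [-1, 0.1, -7.6, 4, -8, 0, 0.7], [-1, 0.1, -7.6, 9, -8, 0, 0.7], [-1, 0.1, -7.6, 14, -8, 0, 0.7], [-1, 0.1, -7.6, 19, -8, 0, 0.7], [-1, 0.1, -7.6, 23, -8, 0, 0.7], [-1, 0.1, -7.6, 26, -8, 0, 0.7]],
])

```text
clock: 2.9
eef_pos: [622.9, -36.4, 37.1]
tcp_rot: [2.999, -0.0, -1.315]
contact_force: [0.1, 0.6, 0.6]
opening: -0.001
```

```bash
cat > st.py <<'E'
from h import *; from rig import r
def st():
    s=r.sense(); b=np.array([493.2,-70.8]); a=np.radians(14.5)
    Rb=np.array([[np.cos(a),np.sin(a)],[-np.sin(a),np.cos(a)]])
    e=np.array(s["eef_pos"]); M=Ro.from_euler("xyz",s["tcp_rot"]).as_matrix()
    print("t",round(s["clock"],2),"tcp in bay",(Rb@(e[:2]-b)).round(1),"z",e[2].round(1),"F bay",(Rb@np.array(s["contact_force"])[:2]).round(2),"rot",np.round(s["tcp_rot"],3))
    print("tool y in bay",(Rb@M[:2,1]).round(3),M[2,1].round(3)," z",(Rb@M[:2,2]).round(3),M[2,2].round(3))
    return s
if __name__=="__main__": st()
E
python3 st.py
```

```text
t 2.9 tcp in bay [134.2   0.8] z 37.1 F bay [0.26 0.56] rot [ 2.999 -0.    -1.315]
tool y in bay [-0.99  -0.002] 0.142  z [-0.142 -0.001] -0.99
```

Emit:
apply_moves([
  [[-1, 0.05, 0.4, 0.06, 0, 0, 0], [-1, 0.05, 0.8, 0.11, 0, 0, 0], [-1, 0.05, 1.2, 0.17, 0, 0, 0], [-1, 0.05, 1.6, 0.23, 0, 0, 0], [-1, 0.05, 2.0, 0.29, 0, 0, 0], [-1, 0.05, 2.4, 0.34, 0, 0, 0], [-1, 0.05, 2.8, 0.4, 0, 0, 0], [-1, 0.05, 3.2, 0.46, 0, 0, 0]],
])

```text
clock: 3.7
eef_pos: [592.0, -45.2, 37.6]
tcp_rot: [3.0, -0.001, -1.315]
contact_force: [3.0, 1.3, 2.0]
opening: -0.004
```

```bash
python3 st.py
```

```text
t 3.7 tcp in bay [1.021e+02 1.000e-01] z 37.6 F bay [3.25 0.52] rot [ 3.000e+00 -1.000e-03 -1.315e+00]
tool y in bay [-0.99  -0.002] 0.141  z [-0.141 -0.001] -0.99
```

Emit:
apply_moves([
  [[-1, 0, 0.3, 0.04, 0, 0, 0], [-1, 0, 0.6, 0.09, 0, 0, 0], [-1, 0, 0.9, 0.13, 0, 0, 0], [-1, 0, 1.2, 0.17, 0, 0, 0], [-1, 0, 1.5, 0.21, 0, 0, 0], [-1, 0, 1.8, 0.26, 0, 0, 0], [-1, 0, 2.1, 0.3, 0, 0, 0], [-1, 0, 2.3, 0.33, 0, 0, 0]],
])

```text
clock: 4.5
eef_pos: [569.2, -51.1, 37.5]
tcp_rot: [3.0, -0.0, -1.315]
contact_force: [2.9, 0.9, 1.9]
opening: -0.001
```

Run:
```python
from st import *; import pickle
s=st(); f=r.grab_frame("side"); q=lids(f,(95,165,315,384)); 
f=r.grab_frame("wrist"); cv2.imwrite("pics/w2.png",f["pixels"][:,:,::-1])
```

```text
t 4.5 tcp in bay [78.5  0.1] z 37.5 F bay [3.01 0.14] rot [ 3.    -0.    -1.315]
tool y in bay [-0.99  -0.002] 0.141  z [-0.141 -0.001] -0.99
px [223.5 335.6] area 733.0 circle [ 523.9 -245.4   44.2] rms 0.84
px [222.6 305.9] area 1151.0 circle [ 528.2 -204.5   38. ] rms 0.3
px [177.6 292.2] area 184.5 circle [ 466.1 -157.6   27.2] rms 4.19
px [204.4 257.6] area 1804.5 circle [516.2 -96.3  62.5] rms 6.94
px [172.1 226.1] area 733.5 circle [465.2  -2.1  50.3] rms 6.58
px [168.6 200.3] area 650.0 circle [457.9  66.7  38. ] rms 0.45
px [241.8 177.9] area 1147.0 circle [628.2 106.2  57.9] rms 2.72
```

Emit:
apply_moves([
  [[-1, 0, 0.1, 0.01, 0, 0, 0], [-1, 0, 0.2, 0.03, 0, 0, 0], [-1, 0, 0.3, 0.04, 0, 0, 0], [-1, 0, 0.4, 0.06, 0, 0, 0]],
])

```text
clock: 5.0
eef_pos: [565.0, -52.1, 37.4]
tcp_rot: [2.999, -0.0, -1.315]
contact_force: [2.9, 0.3, 1.2]
opening: 0.001
```

```bash
python3 st.py
```

```text
t 5.0 tcp in bay [74.2  0.1] z 37.4 F bay [ 2.92 -0.4 ] rot [ 2.999 -0.    -1.315]
tool y in bay [-0.99  -0.002] 0.142  z [-0.142 -0.001] -0.99
```

Emit:
apply_moves([
  [[-1, 0, 0.1, 0.01, 0, 0, 0], [-1, 0, 0.2, 0.03, 0, 0, 0], [-1, 0, 0.3, 0.04, 0, 0, 0], [-1, 0, 0.35, 0.05, 0, 0, 0]],
])

```text
clock: 5.4
eef_pos: [561.8, -53.1, 37.5]
tcp_rot: [3.0, -0.001, -1.315]
contact_force: [3.4, 0.9, 0.4]
opening: 0.001
```

Emit:
apply_moves([
  [[-1, 0, 0.1, 0.01, 0, 0, 0], [-1, 0, 0.2, 0.03, 0, 0, 0], [-1, 0, 0.3, 0.04, 0, 0, 0], [-1, 0, 0.35, 0.05, 0, 0, 0]],
])

```text
clock: 5.8
eef_pos: [561.3, -53.5, 38.0]
tcp_rot: [3.006, -0.001, -1.316]
contact_force: [10.6, 3.9, -1.8]
opening: 0.001
```

Emit:
apply_moves([
  [[-1, 0, 0.25, 0.04, 0, 0, 0], [-1, 0, 0.25, 0.04, 0, 0, 0], [-1, 0, 0.25, 0.04, 0, 0, 0], [-1, 0, 0.25, 0.04, 0, 0, 0]],
])

```text
clock: 6.2
eef_pos: [561.3, -53.5, 38.3]
tcp_rot: [3.011, -0.002, -1.316]
contact_force: [8.9, 5.2, -3.6]
opening: -0.002
```

Run:
```python
from st import *; import pickle
s=st(); f=r.grab_frame("wrist"); g=r.grab_frame("side"); pickle.dump((s,f,g),open("w3.pkl","wb"))
im=np.hstack([f["pixels"][:,:,::-1], cv2.resize(g["pixels"][165:325,95:215,::-1],(288,384))])
cv2.imwrite("pics/w3.png",im)
```

```text
t 6.2 tcp in bay [70.3 -0.3] z 38.3 F bay [9.9 2.8] rot [ 3.011e+00 -2.000e-03 -1.316e+00]
tool y in bay [-0.991 -0.001] 0.13  z [-0.13  -0.002] -0.991
```

View pics/w3.png

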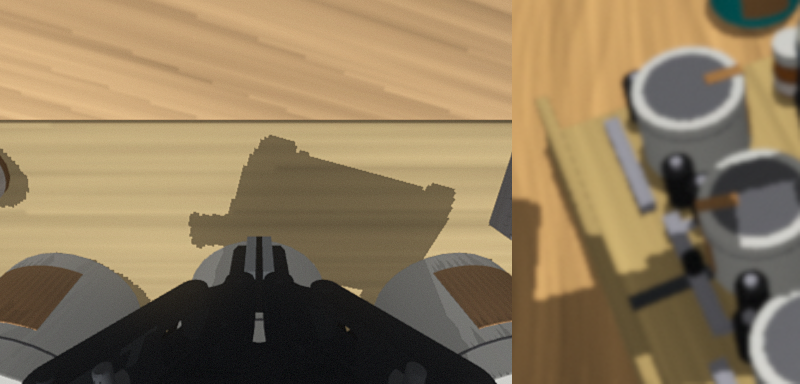

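The wrist half shows the shut fingertip against the tub's front at (258,245), with both neighbours undisturbed. The side inset shows the tub up against both rollers. The force reads about 10 N at TCP x = 70.3 mm in the bay frame, which puts the tub axis near x = 9 mm. Next comes rolling it clockwise, dragging its front towards −y on an arc about its axis.

```bash
cat > plan.py <<'E'
from st import *; import sys
# usage: plan.py "phi:p phi:p ..."  -> rows relative to measured pose; p = press depth (mm, negative = off)
s=st(); b=np.array([493.2,-70.8]); a=np.radians(14.5); C=np.array([9.3,0.])
e=np.array(s["eef_pos"]); M=Ro.from_euler("xyz",s["tcp_rot"])
Rb=np.array([[np.cos(a),-np.sin(a)],[np.sin(a),np.cos(a)]])
d=Rb.T@(e[:2]-b)-C; print("phi now",np.degrees(np.arctan2(d[1],d[0])).round(1),"rad",np.hypot(*d).round(2))
out=[]
for w in sys.argv[1].split():
    v=[float(x) for x in w.split(":")]; ph=np.radians(v[0]); z=v[2] if len(v)>2 else 37.5
    q=b+Rb@(C+(61-v[1])*np.array([np.cos(ph),np.sin(ph)]))
    T=Ro.from_euler("xyz",[3.005,0,a-np.pi/2+ph])
    sh=M.inv().apply(np.r_[q,z]-e)/10; rv=np.degrees((M.inv()*T).as_rotvec())
    out.append([-1,*[round(float(x),2) for x in sh],*[round(float(x),1) for x in rv]])
print("[["+", ".join(map(str,out))+"]]")
E
python3 plan.py "0:1.8 -4:1.8 -8:1.8 -12:1.8 -16:1.8 -20:1.8 -24:1.8 -28:1.8"
```

```text
t 6.3 tcp in bay [70.3 -0.3] z 38.3 F bay [10.62  2.47] rot [ 3.011e+00 -2.000e-03 -1.316e+00]
tool y in bay [-0.991 -0.002] 0.13  z [-0.13  -0.002] -0.991
phi now -0.3 rad 60.99
[[[-1, -0.03, 0.17, 0.1, -0.4, -0.1, 0.1], [-1, 0.38, 0.18, 0.1, -0.4, -0.7, 4.1], [-1, 0.79, 0.23, 0.11, -0.4, -1.2, 8.0], [-1, 1.2, 0.3, 0.12, -0.4, -1.7, 12.0], [-1, 1.6, 0.4, 0.13, -0.4, -2.3, 15.9], [-1, 1.99, 0.52, 0.15, -0.4, -2.8, 19.9], [-1, 2.37, 0.68, 0.17, -0.4, -3.3, 23.9], [-1, 2.74, 0.86, 0.2, -0.4, -3.8, 27.8]]]
```

Emit:
apply_moves([
  [[-1, 0, 0.18, 0.1, -0.4, 0, 0], [-1, 0.4, 0.18, 0.1, -0.4, -0.7, 4], [-1, 0.8, 0.23, 0.11, -0.4, -1.2, 8], [-1, 1.2, 0.3, 0.12, -0.4, -1.7, 12], [-1, 1.6, 0.4, 0.13, -0.4, -2.3, 16], [-1, 2.0, 0.52, 0.15, -0.4, -2.8, 20], [-1, 2.37, 0.68, 0.17, -0.4, -3.3, 24], [-1, 2.74, 0.86, 0.2, -0.4, -3.8, 28]],
])

```text
clock: 7.1
eef_pos: [561.1, -82.7, 37.7]
tcp_rot: [3.008, -0.001, -1.812]
contact_force: [6.1, -1.0, -0.9]
opening: -0.004
```

```bash
python3 plan.py "-31:1.8 -35:1.8 -39:1.8 -43:1.8 -47:1.8 -51:1.8 -55:1.8 -55:1.8"
python3 - <<'E'
from h import *; from rig import r
g=r.grab_frame("side"); cv2.imwrite("pics/s4.png",cv2.resize(g["pixels"][165:355,95:315,::-1],None,fx=3,fy=3))
E
```

```text
t 7.1 tcp in bay [ 62.8 -28.5] z 37.7 F bay [ 5.66 -2.53] rot [ 3.008e+00 -1.000e-03 -1.812e+00]
tool y in bay [-0.872  0.47 ] 0.134  z [-0.118  0.062] -0.991
phi now -28.1 rad 60.6
[[[-1, 0.3, 0.14, 0.04, -0.2, -0.4, 2.6], [-1, 0.72, 0.18, 0.04, -0.2, -1.0, 6.6], [-1, 1.12, 0.24, 0.05, -0.2, -1.5, 10.6], [-1, 1.53, 0.33, 0.06, -0.2, -2.0, 14.5], [-1, 1.92, 0.45, 0.08, -0.2, -2.6, 18.5], [-1, 2.31, 0.59, 0.1, -0.2, -3.1, 22.5], [-1, 2.69, 0.76, 0.12, -0.2, -3.7, 26.4], [-1, 2.69, 0.76, 0.12, -0.2, -3.7, 26.4]]]
```

View pics/s4.png

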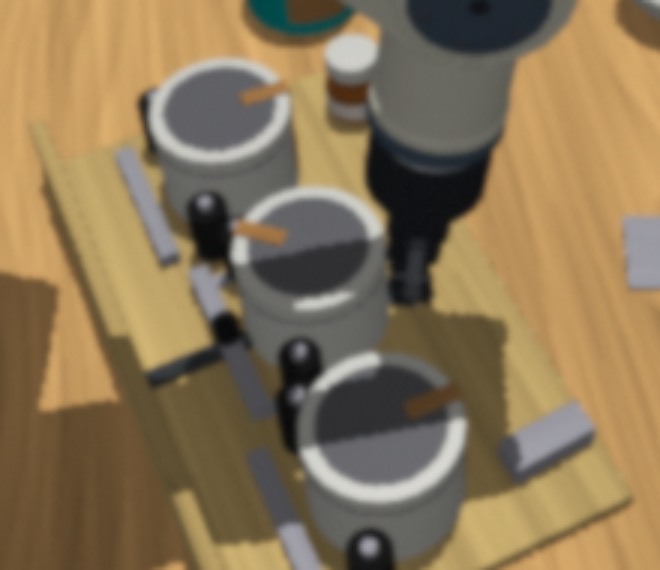

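The side view shows the strip on the middle tub at (262,233), now pointing to the rear-left. It has turned clockwise as intended, and the tub is still against the rollers. I'll continue.

Emit:
apply_moves([
  [[-1, 0.3, 0.15, 0.04, -0.2, -0.4, 2.6], [-1, 0.72, 0.2, 0.04, -0.2, -1, 6.6], [-1, 1.12, 0.26, 0.05, -0.2, -1.5, 10.6], [-1, 1.53, 0.35, 0.06, -0.2, -2, 14.5], [-1, 1.92, 0.47, 0.08, -0.2, -2.6, 18.5], [-1, 2.31, 0.6, 0.1, -0.2, -3.1, 22.5], [-1, 2.69, 0.76, 0.12, -0.2, -3.7, 26.4], [-1, 2.69, 0.76, 0.12, -0.2, -3.7, 26.4]],
])

```text
clock: 7.95
eef_pos: [546.9, -108.4, 37.6]
tcp_rot: [3.005, -0.0, -2.284]
contact_force: [2.2, -3.2, -0.7]
opening: -0.0
```

```bash
cat > ang.py <<'E'
from h import *; from rig import r
def ang(g=None):
    "strip direction in bay frame, from the side camera"
    g=r.grab_frame("side") if g is None else g
    im=cv2.cvtColor(np.ascontiguousarray(g["pixels"]),cv2.COLOR_RGB2HSV).astype(int)
    V,U=np.mgrid[:384,:512]; P=cast(g,np.c_[U.ravel(),V.ravel()],92)[:,:2]
    a=np.radians(14.5); R=np.array([[np.cos(a),np.sin(a)],[-np.sin(a),np.cos(a)]])
    Q=(P-[493.2,-69.5])@R.T
    rr=np.hypot(Q[:,0]-9.3,Q[:,1]).reshape(384,512)
    m=(rr<46)&(im[...,0]<20)&(im[...,1]>110)
    lid=(rr<60)&(im[...,1]<50)&(im[...,2]>20)
    L=Q[m.ravel()]; c=np.median(L,0); n=len(L)
    # axis line through strip: PCA, pointing outward
    w=np.linalg.svd(L-L.mean(0))[2][0] if n>3 else np.zeros(2)
    if w@(L.mean(0)-[9.3,0])<0: w=-w
    d=L.mean(0)-[9.3,0]
    print("strip n",n,"mean in bay",L.mean(0).round(1),"angle by centre",np.degrees(np.arctan2(d[1],d[0])).round(1),"by axis",np.degrees(np.arctan2(w[1],w[0])).round(1))
if __name__=="__main__": ang()
E
python3 ang.py; python3 plan.py "-55:-15 -35:-20 -15:-20 15:-20 15:-20 15:-8 15:0 15:0"
```

```text
strip n 57 mean in bay [ 1.7 30.8] angle by centre 103.9 by axis 110.4
t 8.0 tcp in bay [ 42.7 -49.8] z 37.6 F bay [ 1.5  -5.06] rot [ 3.005 -0.    -2.281]
tool y in bay [-0.566  0.813] 0.136  z [-0.078  0.112] -0.991
phi now -56.2 rad 59.9
[[[-1, -0.13, -1.6, -0.21, -0.0, 0.0, -0.2], [-1, -2.9, -1.6, -0.21, -0.0, 2.7, -20.0], [-1, -5.33, -0.2, -0.02, -0.0, 5.5, -39.8], [-1, -7.72, 3.21, 0.45, -0.0, 9.5, -69.5], [-1, -7.72, 3.21, 0.45, -0.0, 9.5, -69.5], [-1, -6.59, 3.62, 0.5, -0.0, 9.5, -69.5], [-1, -5.84, 3.88, 0.54, -0.0, 9.5, -69.5], [-1, -5.84, 3.88, 0.54, -0.0, 9.5, -69.5]]]
```

```bash
sed -i 's/C=np.array(\[9.3,0.\])/C=np.array([11.8,0.])/; s/(61-v\[1\])/(58.5-v[1])/' plan.py; sed -i 's/9\.3,0/11.8,0/g; s/-9\.3/-11.8/' ang.py; python3 plan.py "-56:-14 -48:-15 -40:-15 -32:-15 -24:-15 -16:-15 -8:-15 0:-15"
```

```text
t 8.0 tcp in bay [ 42.7 -49.8] z 37.6 F bay [ 1.5  -5.06] rot [ 3.005 -0.    -2.281]
tool y in bay [-0.566  0.813] 0.136  z [-0.078  0.112] -0.991
phi now -58.2 rad 58.55
[[[-1, -0.2, -1.39, -0.18, -0.0, -0.1, 0.8], [-1, -1.23, -1.43, -0.19, -0.0, 1.0, -7.1], [-1, -2.23, -1.24, -0.16, -0.0, 2.1, -15.0], [-1, -3.2, -0.9, -0.12, -0.0, 3.2, -23.0], [-1, -4.11, -0.44, -0.05, -0.0, 4.2, -30.9], [-1, -4.95, 0.15, 0.03, -0.0, 5.3, -38.8], [-1, -5.7, 0.84, 0.12, -0.0, 6.4, -46.8], [-1, -6.34, 1.63, 0.23, -0.0, 7.5, -54.7]]]
```

Emit:
apply_moves([
  [[-1, 0, -1.4, -0.18, 0, 0, 0], [-1, -1.2, -1.45, -0.19, 0, 1, -7], [-1, -2.2, -1.25, -0.16, 0, 2.1, -15], [-1, -3.2, -0.9, -0.12, 0, 3.2, -23], [-1, -4.1, -0.45, -0.05, 0, 4.2, -31], [-1, -4.95, 0.15, 0.03, 0, 5.3, -39], [-1, -5.7, 0.85, 0.12, 0, 6.4, -47], [-1, -6.35, 1.6, 0.23, 0, 7.5, -55]],
])

```text
clock: 8.8
eef_pos: [576.1, -49.2, 37.1]
tcp_rot: [3.004, 0.001, -1.305]
contact_force: [-0.6, 0.3, 0.5]
opening: 0.005
```

```bash
python3 ang.py;  python3 plan.py "8:-15 15:-15 15:-8 15:-3 15:0 15:1 15:1.9 15:1.9"
```

```text
strip n 55 mean in bay [ 1.7 30.5] angle by centre 108.4 by axis 110.8
t 8.85 tcp in bay [85.5  1.8] z 37.0 F bay [-0.63  1.95] rot [ 3.003e+00  2.000e-03 -1.296e+00]
tool y in bay [-0.99  -0.022] 0.138  z [-0.138 -0.001] -0.99
phi now 1.4 rad 73.76
[[[-1, -0.84, 0.08, -0.04, 0.1, 1.1, -6.7], [-1, -1.73, 0.24, -0.01, 0.1, 2.0, -13.6], [-1, -1.56, 0.91, 0.08, 0.1, 2.0, -13.6], [-1, -1.44, 1.4, 0.15, 0.1, 2.0, -13.6], [-1, -1.37, 1.68, 0.19, 0.1, 2.0, -13.6], [-1, -1.35, 1.78, 0.2, 0.1, 2.0, -13.6], [-1, -1.32, 1.87, 0.21, 0.1, 2.0, -13.6], [-1, -1.32, 1.87, 0.21, 0.1, 2.0, -13.6]]]
```

Emit:
apply_moves([
  [[-1, -0.85, 0.08, -0.04, 0, 1.1, -6.7], [-1, -1.73, 0.24, -0.01, 0, 2, -13.6], [-1, -1.56, 0.9, 0.08, 0, 2, -13.6], [-1, -1.44, 1.4, 0.15, 0, 2, -13.6], [-1, -1.37, 1.6, 0.18, 0, 2, -13.6], [-1, -1.35, 1.75, 0.2, 0, 2, -13.6], [-1, -1.32, 1.87, 0.21, 0, 2, -13.6], [-1, -1.32, 1.87, 0.21, 0, 2, -13.6]],
])

```text
clock: 9.65
eef_pos: [556.4, -39.8, 38.0]
tcp_rot: [3.009, -0.001, -1.059]
contact_force: [6.1, 4.9, -2.3]
opening: 0.0
```

```bash
python3 plan.py "12:1.9 8:1.9 4:1.9 0:1.9 -4:1.9 -8:1.9 -12:1.9 -16:1.9"
```

```text
t 9.65 tcp in bay [69.  14.2] z 38.0 F bay [7.11 3.21] rot [ 3.009e+00 -1.000e-03 -1.059e+00]
tool y in bay [-0.958 -0.253] 0.133  z [-0.128 -0.035] -0.991
phi now 13.9 rad 58.89
[[[-1, 0.18, 0.23, 0.08, -0.2, -0.4, 2.8], [-1, 0.58, 0.26, 0.09, -0.2, -1.0, 6.7], [-1, 0.97, 0.32, 0.1, -0.2, -1.5, 10.7], [-1, 1.35, 0.41, 0.11, -0.2, -2.0, 14.7], [-1, 1.73, 0.52, 0.12, -0.2, -2.6, 18.6], [-1, 2.1, 0.66, 0.14, -0.2, -3.1, 22.6], [-1, 2.46, 0.82, 0.17, -0.2, -3.7, 26.5], [-1, 2.81, 1.01, 0.19, -0.2, -4.2, 30.5]]]
```

Emit:
apply_moves([
  [[-1, 0.18, 0.2, 0.07, -0.2, -0.4, 2.8], [-1, 0.58, 0.22, 0.07, -0.2, -1, 6.7], [-1, 0.97, 0.28, 0.08, -0.2, -1.5, 10.7], [-1, 1.35, 0.37, 0.1, -0.2, -2, 14.7], [-1, 1.73, 0.48, 0.12, -0.2, -2.6, 18.6], [-1, 2.1, 0.62, 0.14, -0.2, -3.1, 22.6], [-1, 2.46, 0.8, 0.17, -0.2, -3.7, 26.5], [-1, 2.81, 1.0, 0.19, -0.2, -4.2, 30.5]],
])

```text
clock: 10.45
eef_pos: [563.2, -70.1, 37.8]
tcp_rot: [3.009, 0.0, -1.603]
contact_force: [4.6, 0.5, -2.4]
opening: 0.004
```

```bash
python3 plan.py "-20:1.9 -25:1.9 -30:1.9 -35:1.9 -40:1.9 -45:1.9 -50:1.9 -55:1.9";python3 ang.py
```

```text
t 10.45 tcp in bay [ 67.9 -16.9] z 37.8 F bay [ 4.56 -0.71] rot [ 3.009  0.    -1.603]
tool y in bay [-0.951  0.278] 0.133  z [-0.127  0.037] -0.991
phi now -16.8 rad 58.59
[[[-1, 0.32, 0.2, 0.06, -0.2, -0.5, 3.6], [-1, 0.81, 0.26, 0.06, -0.2, -1.2, 8.6], [-1, 1.29, 0.35, 0.08, -0.2, -1.8, 13.6], [-1, 1.77, 0.49, 0.09, -0.2, -2.5, 18.5], [-1, 2.23, 0.67, 0.12, -0.2, -3.2, 23.5], [-1, 2.67, 0.88, 0.15, -0.2, -3.8, 28.4], [-1, 3.09, 1.13, 0.18, -0.2, -4.5, 33.4], [-1, 3.49, 1.42, 0.22, -0.2, -5.2, 38.3]]]
strip n 55 mean in bay [17.6 30.8] angle by centre 79.4 by axis 80.3
```

Emit:
apply_moves([
  [[-1, 0.32, 0.23, 0.06, -0.2, -0.5, 3.6], [-1, 0.81, 0.28, 0.06, -0.2, -1.2, 8.6], [-1, 1.29, 0.38, 0.08, -0.2, -1.8, 13.6], [-1, 1.77, 0.52, 0.09, -0.2, -2.5, 18.5], [-1, 2.23, 0.7, 0.12, -0.2, -3.2, 23.5], [-1, 2.67, 0.9, 0.15, -0.2, -3.8, 28.4], [-1, 3.09, 1.15, 0.18, -0.2, -4.5, 33.4], [-1, 3.49, 1.44, 0.22, -0.2, -5.2, 38.3]],
])

```text
clock: 11.3
eef_pos: [548.6, -106.4, 37.8]
tcp_rot: [3.008, 0.001, -2.286]
contact_force: [4.1, -0.9, -1.8]
opening: 0.003
```

```bash
python3 plan.py "-56:-14 -48:-15 -40:-15 -32:-15 -24:-15 -16:-15 -8:-15 0:-15";python3 ang.py
```

```text
t 11.3 tcp in bay [ 44.7 -48.3] z 37.8 F bay [ 3.79 -1.91] rot [ 3.008e+00  1.000e-03 -2.286e+00]
tool y in bay [-0.562  0.816] 0.133  z [-0.075  0.11 ] -0.991
phi now -55.8 rad 58.48
[[[-1, 0.04, -1.39, -0.16, -0.2, -0.0, 0.5], [-1, -0.99, -1.43, -0.16, -0.2, 1.1, -7.4], [-1, -1.99, -1.23, -0.14, -0.2, 2.1, -15.3], [-1, -2.96, -0.89, -0.09, -0.2, 3.2, -23.3], [-1, -3.87, -0.42, -0.03, -0.2, 4.3, -31.2], [-1, -4.7, 0.17, 0.05, -0.2, 5.4, -39.1], [-1, -5.45, 0.87, 0.15, -0.2, 6.4, -47.0], [-1, -6.09, 1.66, 0.26, -0.2, 7.5, -55.0]]]
strip n 60 mean in bay [36.1 21.3] angle by centre 41.2 by axis 33.5
```

Emit:
apply_moves([
  [[-1, 0, -1.4, -0.16, -0.2, 0, 0], [-1, -1, -1.45, -0.16, -0.2, 1.1, -7.4], [-1, -2, -1.25, -0.14, -0.2, 2.1, -15.3], [-1, -2.95, -0.9, -0.09, -0.2, 3.2, -23.3], [-1, -3.85, -0.4, -0.03, -0.2, 4.3, -31.2], [-1, -4.7, 0.2, 0.05, -0.2, 5.4, -39.1], [-1, -5.45, 0.85, 0.15, -0.2, 6.4, -47], [-1, -6.1, 1.65, 0.26, -0.2, 7.5, -55]],
])

```text
clock: 12.15
eef_pos: [575.3, -50.2, 37.3]
tcp_rot: [3.003, 0.001, -1.316]
contact_force: [1.0, -0.7, -0.0]
opening: -0.002
```

```bash
python3 ang.py;  python3 plan.py "8:-15 15:-15 15:-8 15:-3 15:0 15:1 15:1.9 15:1.9"
```

```text
strip n 50 mean in bay [35.9 20.4] angle by centre 40.3 by axis 37.6
t 12.2 tcp in bay [84.4  1.1] z 37.2 F bay [0.32 1.53] rot [ 3.002e+00  2.000e-03 -1.307e+00]
tool y in bay [-0.99 -0.01] 0.139  z [-0.139  0.   ] -0.99
phi now 0.9 rad 72.58
[[[-1, -0.91, -0.03, -0.04, 0.2, 1.1, -7.3], [-1, -1.79, 0.14, -0.01, 0.1, 2.1, -14.3], [-1, -1.62, 0.81, 0.08, 0.1, 2.1, -14.3], [-1, -1.49, 1.29, 0.15, 0.1, 2.1, -14.3], [-1, -1.42, 1.58, 0.19, 0.1, 2.1, -14.3], [-1, -1.39, 1.68, 0.2, 0.1, 2.1, -14.3], [-1, -1.37, 1.76, 0.21, 0.1, 2.1, -14.3], [-1, -1.37, 1.76, 0.21, 0.1, 2.1, -14.3]]]
```

Emit:
apply_moves([
  [[-1, -0.9, -0.03, -0.04, 0.1, 1.1, -7.3], [-1, -1.8, 0.14, -0.01, 0.1, 2.1, -14.3], [-1, -1.6, 0.8, 0.08, 0.1, 2.1, -14.3], [-1, -1.5, 1.3, 0.15, 0.1, 2.1, -14.3], [-1, -1.4, 1.5, 0.18, 0.1, 2.1, -14.3], [-1, -1.4, 1.65, 0.2, 0.1, 2.1, -14.3], [-1, -1.37, 1.76, 0.21, 0.1, 2.1, -14.3], [-1, -1.37, 1.76, 0.21, 0.1, 2.1, -14.3]],
])

```text
clock: 13.0
eef_pos: [556.5, -40.0, 38.1]
tcp_rot: [3.009, -0.002, -1.059]
contact_force: [5.9, 6.1, -2.8]
opening: 0.001
```

```bash
python3 ang.py; python3 plan.py "12:1.7 8:1.7 4:1.7 0:1.7 -4:1.7 -8:1.7 -12:1.7 -15:1.7"
```

```text
strip n 62 mean in bay [36.  20.1] angle by centre 39.7 by axis 41.2
t 13.05 tcp in bay [69. 14.] z 38.0 F bay [8.6  4.02] rot [ 3.009e+00 -2.000e-03 -1.059e+00]
tool y in bay [-0.958 -0.253] 0.132  z [-0.127 -0.035] -0.991
phi now 13.8 rad 58.91
[[[-1, 0.17, 0.21, 0.08, -0.2, -0.5, 2.8], [-1, 0.57, 0.24, 0.09, -0.3, -1.0, 6.7], [-1, 0.96, 0.3, 0.1, -0.3, -1.5, 10.7], [-1, 1.34, 0.39, 0.11, -0.3, -2.1, 14.7], [-1, 1.72, 0.5, 0.12, -0.3, -2.6, 18.6], [-1, 2.09, 0.64, 0.14, -0.3, -3.2, 22.6], [-1, 2.45, 0.81, 0.17, -0.3, -3.7, 26.6], [-1, 2.72, 0.95, 0.18, -0.3, -4.1, 29.5]]]
```

Emit:
apply_moves([
  [[-1, 0.17, 0.2, 0.07, -0.2, -0.5, 2.8], [-1, 0.57, 0.22, 0.07, -0.2, -1, 6.7], [-1, 0.96, 0.28, 0.08, -0.2, -1.5, 10.7], [-1, 1.34, 0.38, 0.1, -0.2, -2.1, 14.7], [-1, 1.72, 0.49, 0.12, -0.2, -2.6, 18.6], [-1, 2.09, 0.64, 0.14, -0.2, -3.2, 22.6], [-1, 2.45, 0.82, 0.17, -0.2, -3.7, 26.6], [-1, 2.72, 0.97, 0.18, -0.2, -4.1, 29.5]],
])

```text
clock: 13.85
eef_pos: [563.2, -69.5, 37.9]
tcp_rot: [3.01, 0.0, -1.585]
contact_force: [4.9, 2.2, -2.9]
opening: 0.0
```

```bash
python3 ang.py; python3 plan.py "-18:2 -20:2 -22:2 -24:2 -26:2 -26:2 -26:2"
```

```text
strip n 53 mean in bay [41.7  5. ] angle by centre 9.5 by axis 9.5
t 13.9 tcp in bay [ 67.9 -16.7] z 37.9 F bay [ 5.14 -0.17] rot [ 3.01   0.    -1.588]
tool y in bay [-0.955  0.265] 0.131  z [-0.127  0.035] -0.991
phi now -16.6 rad 58.58
[[[-1, 0.13, 0.2, 0.07, -0.3, -0.3, 2.5], [-1, 0.33, 0.22, 0.07, -0.3, -0.6, 4.5], [-1, 0.53, 0.24, 0.07, -0.3, -0.9, 6.4], [-1, 0.72, 0.26, 0.08, -0.3, -1.1, 8.4], [-1, 0.92, 0.29, 0.08, -0.3, -1.4, 10.4], [-1, 0.92, 0.29, 0.08, -0.3, -1.4, 10.4], [-1, 0.92, 0.29, 0.08, -0.3, -1.4, 10.4]]]
```

Emit:
apply_moves([
  [[-1, 0.13, 0.2, 0.07, -0.3, -0.3, 2.5], [-1, 0.33, 0.22, 0.07, -0.3, -0.6, 4.5], [-1, 0.53, 0.24, 0.07, -0.3, -0.9, 6.4], [-1, 0.72, 0.26, 0.08, -0.3, -1.1, 8.4], [-1, 0.92, 0.29, 0.08, -0.3, -1.4, 10.4], [-1, 0.92, 0.29, 0.08, -0.3, -1.4, 10.4], [-1, 0.92, 0.29, 0.08, -0.3, -1.4, 10.4], [-1, 0.92, 0.29, 0.08, -0.3, -1.4, 10.4]],
])

```text
clock: 14.7
eef_pos: [561.7, -80.4, 37.9]
tcp_rot: [3.008, -0.0, -1.774]
contact_force: [5.4, -1.2, -3.0]
opening: 0.0
```

```bash
python3 ang.py; python3 plan.py "-26:-5 -26:-25 -26:-60"
python3 - <<'E'
from h import *; from rig import r
g=r.grab_frame("scene"); cv2.imwrite("pics/s5.png",cv2.resize(g["pixels"][115:210,155:335,::-1],None,fx=4.4,fy=4.4,interpolation=cv2.INTER_CUBIC))
E
```

```text
strip n 68 mean in bay [41.9 -0.7] angle by centre -1.4 by axis -2.4
t 14.75 tcp in bay [ 63.9 -26.4] z 37.9 F bay [ 4.6  -2.97] rot [ 3.008 -0.    -1.774]
tool y in bay [-0.89   0.437] 0.133  z [-0.12   0.059] -0.991
phi now -26.9 rad 58.41
[[[-1, -0.09, -0.51, -0.03, -0.2, 0.0, -0.1], [-1, -0.09, -2.49, -0.3, -0.2, 0.0, -0.1], [-1, -0.1, -5.96, -0.77, -0.2, 0.0, -0.1]]]
```

Emit:
apply_moves([
  [[-1, 0, -0.3, 0, 0, 0, 0], [-1, 0, -1, -0.1, 0, 0, 0], [-1, 0, -4, -0.5, 0, 0, 0], [-1, 0, -6, -4, 4, 0, -8], [-1, 0, -6, -9, 8, 0, -15], [-1, 0, -6, -14, 8, 0, -17], [-1, 0, -5, -19, 8, 0, -17], [-1, 0, -4, -24, 8, 0, -17]],
])

```text
clock: 15.6
eef_pos: [631.6, -95.2, 270.4]
tcp_rot: [-3.133, 0.019, -1.479]
contact_force: [0.6, 0.3, -0.1]
opening: -0.003
```

```bash
python3 st.py; python3 ang.py
```

```text
t 15.6 tcp in bay [127.8 -58.2] z 270.4 F bay [0.7  0.13] rot [-3.133  0.019 -1.479]
tool y in bay [-0.987  0.161] -0.009  z [0.012 0.017] -1.0
strip n 59 mean in bay [42.5 -0.3] angle by centre -0.6 by axis -4.7
```

Emit:
apply_moves([
  [[-1, -4.6, 8.3, -3, 0, 0, -9.2], [-1, -4.6, 8.3, -3, 0, 0, -9.2], [-1, -4.6, 8.3, -3, 0, 0, -9.2], [-1, -4.6, 8.3, -3, 0, 0, -9.2]],
])

```text
clock: 16.05
eef_pos: [547.3, -57.9, 309.7]
tcp_rot: [-3.118, 0.012, -1.319]
contact_force: [0.7, -0.2, -0.4]
opening: 0.001
```

Run:
```python
from h import *; from rig import r
s=r.sense(); f=r.grab_frame("wrist"); cv2.imwrite("pics/w6.png",f["pixels"][:,:,::-1])
b0=np.array([493.2,-70.8]); a=np.radians(14.5); x=np.array([np.cos(a),np.sin(a)]); y=np.array([-x[1],x[0]])
def pix(p):
    A,c=cam(f,s); F,cx,cy=K(f); q=A.T@(np.r_[p,92]-c); return (F*q[0]/q[2]+cx,F*q[1]/q[2]+cy)
T={}
for n,p in (("L",b0+140*y),("M",b0+11*x),("R",b0-140*y)):
    T[n]=tub(f,s,pix(p)); print(n,[np.round(v,1) for v in T[n]])
L,R,M=[T[k][0][:2] for k in "LRM"]
yy=(L-R)/np.hypot(*(L-R)); xx=np.array([yy[1],-yy[0]]); b=(L+R)/2
print("yaw",np.degrees(np.arctan2(xx[1],xx[0])),"bay",b,"tub in bay",(M-b)@xx,(M-b)@yy)
```

```text
L [array([458.1,  63.9,  45.1]), np.float64(14.5), np.float64(30.3), np.int64(166), np.int64(1422)]
M [array([503. , -67.5,  45.3]), np.float64(11.1), np.float64(30.8), np.int64(164), np.int64(1041)]
R [array([ 528. , -205.7,   45. ]), np.float64(13.0), np.float64(29.6), np.int64(170), np.int64(811)]
yaw 14.52287650973322 bay [493.06825649 -70.8683241 ] tub in bay 10.430070965702898 0.7694641268111313
```

View pics/w6.png

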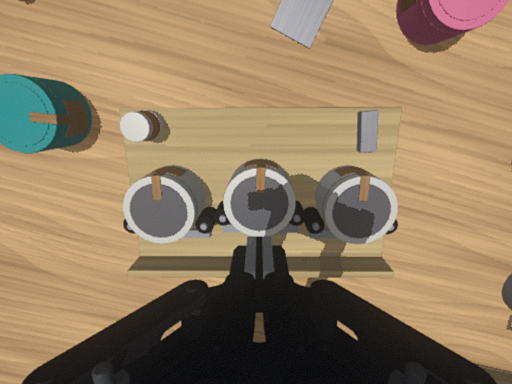

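The wrist view shows the middle tub at (259,201), between both rollers. Its strip at (260,180) points to the front like those of the neighbours at (157,187) and (364,187), and the jar and scraper haven't moved. It measures y = +0.8 mm, x = 10.4 mm and label about −3° off, all within tolerance, so I'm handing in.

```bash
python3 -c "
from rig import r
print(r.sign_off())"
```

```text
the job is handed in; nothing more can be done
None
```

The tub is back on both rollers with its label facing the front, the hand is clear, and I handed the job in at about 16 s of the 72 s allowed.

- **Pushing home:** I pushed the tub back with the shut fingertip until it bore on both rollers at about 10 N, with its axis near x = 10 mm in the bay.
- **Rolling:** I then rolled it about 168° clockwise in three strokes along its front edge. The press read about 4 to 9.5 N whenever I checked, well under the 20 N limit.

| Last check, wrist camera from above | Measured | Allowed |
|---|---|---|
| Sideways from the middle line | +0.8 mm | ±5 mm |
| Before or behind the bay point | +10.4 mm | ±19 mm |
| Label off straight front | about −3.4° | ±8.5° |
| Neighbour tubs since the first wrist picture | under 0.5 mm | 15 mm |

I judged the jar and scraper unmoved by eye only.

**Disagreements:** The side camera put the label 0.6° to 4.7° off, depending on how I fitted the strip. My first guess for the tub axis, x = 9.3 mm, also proved low; the contact readings pointed to 11.8 mm, and the last picture gave 10.4 mm. All of these are within the limits.

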